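# Hang the fish tongs and finish the ferrule row on the drying rack

### The job

Put the washed tackle up to dry on the oak rack: drape the fish tongs over the steel bar, between its two red collars, one leg each side and square across the bar, hanging free, and stand the two loose brass ferrules upright on the two empty cork pads, each wholly on its pad, so that the row of three is complete. Set everything down without dropping it, and leave the ferrule already in the row, the lure tin, the reel and the net gauge where they are.

Things in the scene. Friction and masses are not known exactly. Their poses are not given: they have to be found in the camera images.
- rack: fixed drying rack: oak board 200 (x) by 280 mm (y), 10 mm thick, on the table; origin at the centre of its underside, z up. A row of three cork pads along y lies toward its -x edge (the robot's side), the steel bar along y toward its +x edge, on two dark wooden posts, 22 by 18 mm, at x = 70, y = -128 and +128 mm, tops 156 mm above the table.
- bar_mid (a point): midpoint of the bar's axis, 70 mm in +x from the rack's origin, 145 mm above the table; axes as the rack's. Steel bar 14 mm in diameter along y; two red collars on it (24 mm diameter, 8 mm thick) have their inner faces 50 mm to each side of this point.
- pad_left (a point): centre of the top of the cork pad at the rack's +y end, a flush disc 44 mm in diameter, 10 mm above the table, 50 mm in -x and 65 mm in +y from the rack's origin; axes as the rack's; empty at the start
- pad_mid (a point): the same for the middle pad, at y = 0 of the rack; a ferrule stands on it at the start
- pad_right (a point): the same for the pad at the rack's -y end, 65 mm in -y; empty at the start
- tongs: rigid aluminium fish tongs, 170 g, an inverted U standing on its two jaws, 56 (x) by 28 (y) by 156 mm high; origin at the centre of its underside, z up, legs at -x and +x. Legs 48 mm apart inside; jaws (lowest 16 mm) leave a mouth of 38 mm; 45 degree shoulders from 82 mm up lead to a flat bow, inside at 96, outside at 100 mm. Cork grip on top, 20 (x) by 24 mm (y), from 106 to 154 mm.
- tongs_bow (a point): centre of the flat inside of the tongs' bow, 96 mm above the tongs' underside; axes as the tongs'. When they hang, this rests on top of the bar.
- tongs_grip (a point): point to hold in the cork grip, on its axis, 135 mm above the tongs' underside; axes as the tongs'
- ferrule_a: loose brass rod ferrule, a plain upright cylinder 24 mm in diameter (thin raised rings 25 mm) and 55 mm high, about 90 g, with a dark disc on its top end; origin at the centre of its underside, z up through its top
- ferrule_b: loose brass rod ferrule, a plain upright cylinder 24 mm in diameter (thin raised rings 25 mm) and 55 mm high, about 90 g, with a dark disc on its top end; origin at the centre of its underside, z up through its top; the same as ferrule_a, either may go on either empty pad
- ferrule_mid: the ferrule already in the row, on the middle pad: brass rod ferrule, a plain upright cylinder 24 mm in diameter (thin raised rings 25 mm) and 55 mm high, about 90 g, with a dark disc on its top end; origin at the centre of its underside, z up through its top
- lure_tin: bystander: dull zinc lure tin, 88 by 63 mm, 32 mm high; origin at the centre of its underside
- reel: bystander: bronze trolling reel with side brake lever, foot 110 by 70 mm, about 136 mm wide over its handle and 123 mm high; origin at the centre of its foot
- net_gauge: bystander: flat pine net gauge, 32 mm wide, 175 mm long, 10 mm thick, lying flat along its y; origin under the middle of its 130 mm wide part, the narrower handle lies at +y

How it is judged (in metres and radians):
At the end, for the whole second after the job is handed in: Tongs at rest on the bar, bow 2-11 mm above and within 18 mm beside its axis, within 42 mm of its midpoint, upright and square within 0.35 rad. Loose ferrules on the left and right pads (either order), third on the middle pad: each within 12 mm of pad centre, upright within 0.15 rad, at rest (x of tongs_bow in the frame of bar_mid between -0.018 and 0.018 m and y of tongs_bow in the frame of bar_mid between -0.042 and 0.042 m and z of tongs_bow in the frame of bar_mid between 0.002 and 0.011 m and angle between tongs's own z axis and vertical below 0.35 rad and angle between the y axis of tongs and the y axis of rack, either way round below 0.35 rad and linear speed of each of tongs, ferrule_a, ferrule_b, ferrule_mid below 0.03 m/s and angular speed of tongs below 0.3 rad/s and ((horizontal distance between ferrule_a and pad_left below 0.012 m and z of ferrule_a in the frame of pad_left between -0.004 and 0.006 m and horizontal distance between ferrule_b and pad_right below 0.012 m and z of ferrule_b in the frame of pad_right between -0.004 and 0.006 m) or (horizontal distance between ferrule_a and pad_right below 0.012 m and z of ferrule_a in the frame of pad_right between -0.004 and 0.006 m and horizontal distance between ferrule_b and pad_left below 0.012 m and z of ferrule_b in the frame of pad_left between -0.004 and 0.006 m)) and horizontal distance between ferrule_mid and pad_mid below 0.012 m and z of ferrule_mid in the frame of pad_mid between -0.004 and 0.006 m and angle between each of ferrule_a, ferrule_b, ferrule_mid's own z axis and vertical below 0.15 rad); the robot touches nothing.
It fails at once if the lure tin, reel or net gauge pushed more than 25 mm (distance of any of lure_tin, reel, net_gauge from where it was at the start of the episode above 0.025 m).
It fails at once if the ferrule already in the row pushed more than 12 mm or tipped (distance of ferrule_mid from where it was at the start of the episode above 0.012 m or angle between ferrule_mid's own z axis and vertical above 0.4 rad).
It fails at once if the tongs or a loose ferrule dropped: moving faster than 0.6 m/s (about 18 mm of fall) out of the fingers ((linear speed of tongs above 0.6 m/s and contact force between the fingers and tongs below 0.05 N) or (linear speed of ferrule_a above 0.6 m/s and contact force between the fingers and ferrule_a below 0.05 N) or (linear speed of ferrule_b above 0.6 m/s and contact force between the fingers and ferrule_b below 0.05 N)).
It also fails if it takes over 72 s, if anything falls off the work surface, if the arm or the gripper's body presses on something with over 40 N, if the wrist force passes 120 N, or if a joint passes its speed limit or range.

### The arm

A 6-joint arm with a two-finger parallel gripper is mounted at the origin on the work surface. World frame = base frame: x ahead of the robot, y to its left, z up, the work surface at z = 0. Lengths are in m, angles in degrees, forces in N, time in s.
With the tool pointing down it reaches from about 0.375 to 0.9 m from the base axis. Payload 3.1 kg.
Tool frame: the origin (TCP) lies at the very end of the fingers, on their centre line; the grasp point (between the pads) lies bot.grip_point_offset behind it (bot.grip_point_offset is the distance from the TCP to the grasp point, in m); z points along the fingers, y is the line along which they close (so a half turn about z gives the same grasp; the last joint's range is limited). The gripper opens to 87 mm and grips with 3 to 60 N. Pads are 19 mm wide; open, the fingers measure 117 mm over their backs; the gripper's body (75 mm by 190 mm) begins 51 mm behind the grasp point.
Start: joints at [56.007, 30.224, 82.088, -0, 67.689, -10.227], TCP at [0.252, 0.572, 0.223] pointing down, gripper open.
Joint ranges: [-176.69, 176.69], [-43.24, 126.21], [12.49, 139.97], [-82, 262], [0, 151.66], [-163.58, 163.58]. Speed limits (degrees/s): [159.86, 159.86, 180, 180, 180, 180].

### API

Orientations are given as a 3x3 rotation matrix whose columns are the frame's x, y, z axes.
In Python, from rig import bot, viewer, ticket gives the robot as it stands.
- The arm moves only by the tool servo_tool, never from a script. Its argument "targets" is a list of rows, each an object with "offset": the shift along the tool's x, y, z in m, a list of three; "dr": the turn, a rotation vector about the tool's x, y, z in degrees, a list of three. In form: [{"offset": [x, y, z], "dr": [ax, ay, az]}, ...]. A call has 1 to 20 rows; each row is the pose to reach, as a shift and turn from the pose commanded when the call began, along the tool's axes at that moment; what a row does not reach only later rows make up. A row lasts 1/12 s, in which the tool goes at most 41.7 mm and 7.16 degrees, less where a joint would pass 70% of its speed; a pose out of reach is approached as far as the arm can. A call with a gripper value outside its range is refused whole. "gripper" is the gripper command: -1 is fully open, 1 is shut, values between are in proportion, set as the call begins (left out, the last holds). The fingers move at their own pace and stop on an object; the grip force is fixed at half the most. Time passes only in rows, so rows that repeat a pose let the fingers close. It gives the time, the measured TCP pose, the force, the opening and the grip force at its end, in the units of the state.
- bot.read_state(): the state, without advancing time (a new reading comes with each control period).
- viewer.capture(name): name is "side" or "top"; returns a dict with "color" (400x640x3 uint8, red, green, blue), "camera_matrix" (3x3 intrinsics, pixels), "k1" (the pictures are not rectified: a ray, as slopes to the right and down, at radius r is drawn at 1 + k1 r^2 times it, then the intrinsics apply), "R" (3x3) and "t" (3): a world point X has camera coordinates R X + t. Camera axes: x right, y down, z forward; pixel columns grow to the right and rows downward; lengths in m; the calibration is good to about 2 mm. A picture is of the moment at which its call begins. There is no depth.
- ticket.hand_in(): hands the job in; it is judged then, once.
The state is a dict: "time_s": time; "joint_positions": joint angles; "qvel": joint speeds; "tau": joint torques, N m; "position": TCP position; "tcp_rot": TCP orientation; "force": force on the tool from outside, world axes, zero at the start; "moment": the same for the moment, N m; "opening": opening from 0.0 (shut) to 1.0 (fully open); "grasp_force": force on a finger pad.
Only numpy, scipy, OpenCV 4.12 (cv2) and the standard library are available. Lean on these libraries where they do the work, as an engineer would, in place of code of your own. Each camera call takes 0.05 s, during which the arm holds its last target. There are 200 camera calls.

## Working session

There is one attempt and no reset: what is moved stays moved. The work goes in short steps, Python scripts to look and compute and a tool call to move; the robot and the scene stay as the last step left them, time stands still between calls to the robot, and variables do not carry over. Pictures are saved under pics/ and viewed, at most 12 in all, crops included, and the job is handed in when it is done.

Besides the shell and the picture viewer there is one more tool, called after "Call:" in YAML: its name, and indented under it one key for each argument. servo_tool: Moves the arm, as the interface text tells. Its arguments: {"type":"object","properties":{"targets":{"type":"array"},"gripper":{"type":"number"}},"required":["targets"]}

```bash
mkdir -p pics
cat > h.py <<'E'
import numpy as np, cv2
from rig import bot, viewer, ticket
def ray(c,u,v):
    K=c["camera_matrix"];p=cv2.undistortPoints(np.array([[[u,v]]],float),np.array(K,float),np.array([c["k1"],0,0,0],float))[0,0]
    R=np.array(c["R"]);t=np.array(c["t"]);return -R.T@t, R.T@np.array([p[0],p[1],1.])
def onz(c,u,v,z):
    o,d=ray(c,u,v);return o+d*(z-o[2])/d[2]
def tri(c1,p1,c2,p2):
    o1,d1=ray(c1,*p1);o2,d2=ray(c2,*p2)
    s=np.linalg.lstsq(np.stack([d1,-d2],1),o2-o1,rcond=None)[0]
    a,b=o1+d1*s[0],o2+d2*s[1];return (a+b)/2,np.linalg.norm(a-b)
def proj(c,X):
    R=np.array(c["R"]);t=np.array(c["t"])
    return cv2.projectPoints(np.array(X,float).reshape(-1,3),cv2.Rodrigues(R)[0],t,np.array(c["camera_matrix"],float),np.array([c["k1"],0,0,0],float))[0][:,0]
def snap(n,f):
    c=viewer.capture(n);cv2.imwrite(f"pics/{f}.png",c["color"][:,:,::-1]);np.save(f"pics/{f}.npy",c,allow_pickle=True);return c
def load(f): return np.load(f"pics/{f}.npy",allow_pickle=True).item()
E
python3 - <<'E'
from h import *
s=bot.read_state();print(s["time_s"],bot.grip_point_offset,s["position"],np.round(s["tcp_rot"],3).tolist())
for n in("top","side"):
    c=snap(n,n+"0");print(n,-np.array(c["R"]).T@c["t"],np.round(c["R"],2).tolist(),c["k1"],c["camera_matrix"])
E
```

```text
0.0 0.0187 [0.25144624 0.57139351 0.2215783 ] [[-0.915, 0.403, -0.001], [0.403, 0.915, -0.002], [0.0, -0.002, -1.0]]
top [ 0.47621444 -0.01693966  1.05644536] [[0.01, -1.0, -0.01], [-0.99, -0.01, -0.1], [0.1, 0.01, -0.99]] -0.10209490850843918 [[405.76587414   0.         314.36921194]
 [  0.         405.76587414 195.66646623]
 [  0.           0.           1.        ]]
side [ 0.33893883 -0.72933371  0.68279674] [[0.95, -0.32, -0.0], [-0.19, -0.57, -0.8], [0.25, 0.76, -0.6]] 0.014904902380295118 [[438.81606115   0.         313.98064426]
 [  0.         438.81606115 195.14819158]
 [  0.           0.           1.        ]]
```

View pics/top0.png

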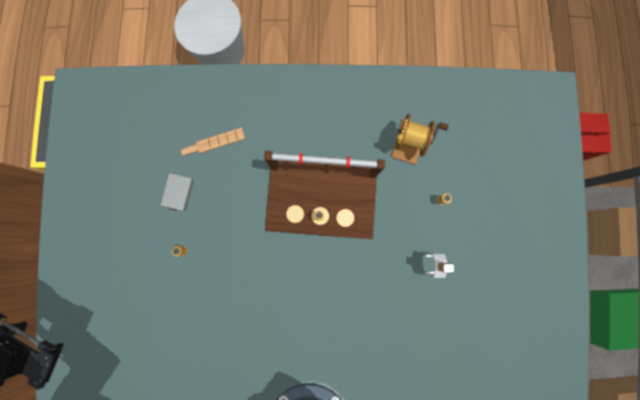

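View pics/side0.png

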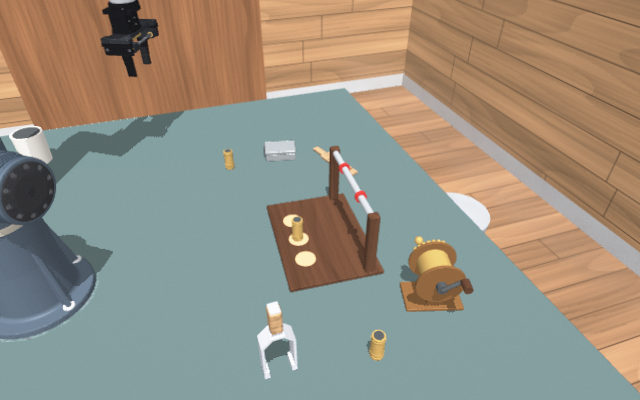

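The top view shows the rack at about (320,200), the pads at (295,214), (320,216) and (345,218), the loose ferrules at (178,250) and (446,199), and the tongs at (440,266). The side view shows the ferrules at (229,158) and (378,345), the tongs' grip top at (273,308), and the collars at (344,168) and (361,196).

```bash
cat >> h.py <<'E'
def blobs(c,lo,hi,box,amin=6):
    x0,y0,x1,y1=box;hsv=cv2.cvtColor(c["color"],cv2.COLOR_RGB2HSV)[y0:y1,x0:x1]
    m=cv2.inRange(hsv,np.array(lo),np.array(hi));n,_,st,ce=cv2.connectedComponentsWithStats(m)
    return [(round(ce[i][0]+x0,2),round(ce[i][1]+y0,2),int(st[i][4])) for i in range(1,n) if st[i][4]>=amin]
E
python3 - <<'E'
from h import *
t,s=load("top0"),load("side0")
for c,n,b in((t,"t",(285,145,365,175)),(s,"s",(325,150,380,210))):
    print("red",n,blobs(c,(0,150,120),(8,255,255),b), blobs(c,(172,150,120),(180,255,255),b))
print("pads t",blobs(t,(10,40,190),(30,200,255),(275,195,365,235)))
print("pads s",blobs(s,(10,40,190),(30,200,255),(270,205,330,275)))
for c,n,b in((t,"t1",(165,238,192,262)),(t,"t2",(434,186,458,210)),(s,"s1",(215,140,245,175)),(s,"s2",(362,322,392,365)),(t,"mid",(308,204,332,228)),(s,"mid",(285,210,310,245))):
    print("disc",n,blobs(c,(0,0,0),(180,110,110),b,3)," brass",blobs(c,(10,120,60),(30,255,255),b))
a=cv2.resize(t["color"][235:295,405:465],(480,480),interpolation=cv2.INTER_CUBIC)
b=cv2.resize(s["color"][295:385,245:325],(320,360),interpolation=cv2.INTER_CUBIC);b=cv2.copyMakeBorder(b,0,120,0,0,0)
cv2.imwrite("pics/cr.png",np.hstack([a,b])[:,:,::-1])
E
```

```text
red t [(np.float64(300.28), np.float64(159.24), 25), (np.float64(347.62), np.float64(162.65), 26)] []
red s [(np.float64(342.52), np.float64(166.7), 46), (np.float64(359.17), np.float64(194.61), 46)] []
pads t [(np.float64(294.74), np.float64(213.5), 244), (np.float64(321.25), np.float64(215.57), 171), (np.float64(344.88), np.float64(217.45), 248)]
pads s [(np.float64(295.6), np.float64(230.73), 414), (np.float64(305.15), np.float64(258.33), 261)]
disc t1 [(np.float64(175.84), np.float64(250.84), 19)]  brass [(np.float64(182.16), np.float64(250.14), 50)]
disc t2 [(np.float64(435.57), np.float64(198.89), 35), (np.float64(446.88), np.float64(197.88), 8)]  brass [(np.float64(441.19), np.float64(199.58), 53)]
disc s1 []  brass [(np.float64(228.68), np.float64(160.15), 121)]
disc s2 [(np.float64(368.35), np.float64(344.2), 20)]  brass [(np.float64(376.67), np.float64(348.43), 260)]
disc mid [(np.float64(318.5), np.float64(214.71), 14)]  brass [(np.float64(319.1), np.float64(215.5), 290), (np.float64(318.5), np.float64(217.36), 22)]
disc mid []  brass [(np.float64(298.03), np.float64(225.76), 556)]
```

View pics/cr.png

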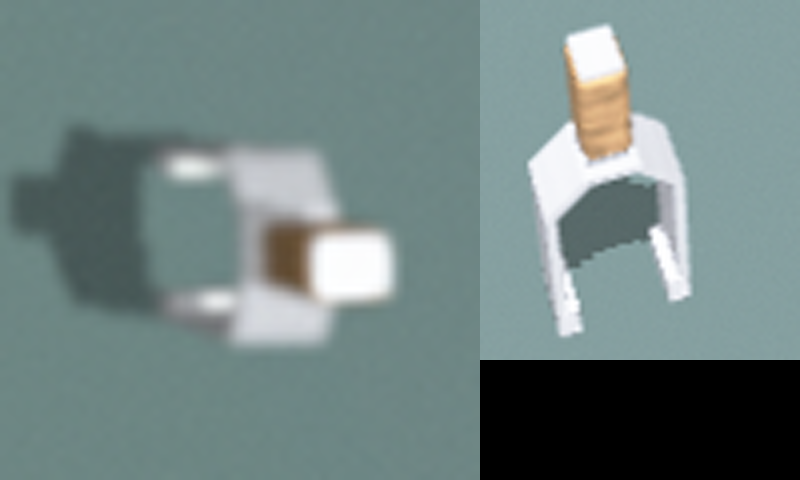

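The crop shows the tongs' white cap at top-view pixel (449,268) and side-view pixel (274,308). Their legs are separated along world x, so the yaw is near 0.

Run:
```python
from h import *
t,s=load("top0"),load("side0")
cr=lambda c,u,v:cv2.resize(c["color"][v-16:v+16,u-16:u+16],(256,256),interpolation=cv2.INTER_CUBIC)
cv2.imwrite("pics/cf.png",np.vstack([np.hstack([cr(t,178,250),cr(t,446,199),cr(t,320,215)]),np.hstack([cr(s,229,158),cr(s,378,345),cr(s,297,228)])])[:,:,::-1])
wc=lambda c,b:blobs(c,(0,0,232),(180,30,255),b)
a,b=wc(t,(440,255,465,280)),wc(s,(260,298,290,320));print(a,b)
P=tri(t,a[0][:2],s,b[0][:2]);print("cap",P)
for q in a: print(onz(t,*q[:2],.154))
for q in b: print(onz(s,*q[:2],.154))
L=tri(t,(300.28,159.24),s,(342.52,166.7));R=tri(t,(347.62,162.65),s,(359.17,194.61));print("collars",L,R)
print("at z .145-ish top:",onz(t,300.28,159.24,.15),onz(t,347.62,162.65,.15))
print("side",onz(s,342.52,166.7,.148),onz(s,359.17,194.61,.148))
print("pads",onz(t,294.74,213.5,.01),onz(t,344.88,217.45,.01),"side R",onz(s,305.15,258.33,.01))
```

```text
[(np.float64(448.44), np.float64(267.95), 55)] [(np.float64(273.25), np.float64(308.07), 134)]
cap (array([ 0.41131794, -0.3077345 ,  0.1556386 ]), np.float64(0.0035246183167895948))
[ 0.40946437 -0.30793865  0.154     ]
[ 0.4132761  -0.30677318  0.154     ]
collars (array([0.65253679, 0.02416146, 0.1507684 ]), np.float64(0.0033118547627364113)) (array([ 0.6460321 , -0.08328485,  0.15124834]), np.float64(0.0041221408230201415))
at z .145-ish top: [0.65106421 0.02464088 0.15      ] [ 0.64425697 -0.08275159  0.15      ]
side [0.65591084 0.02802313 0.148     ] [ 0.65008767 -0.07944446  0.148     ]
pads [0.53572661 0.04330572 0.01      ] [ 0.52686277 -0.08618809  0.01      ] side R [ 0.53080279 -0.08499567  0.01      ]
```

View pics/cf.png

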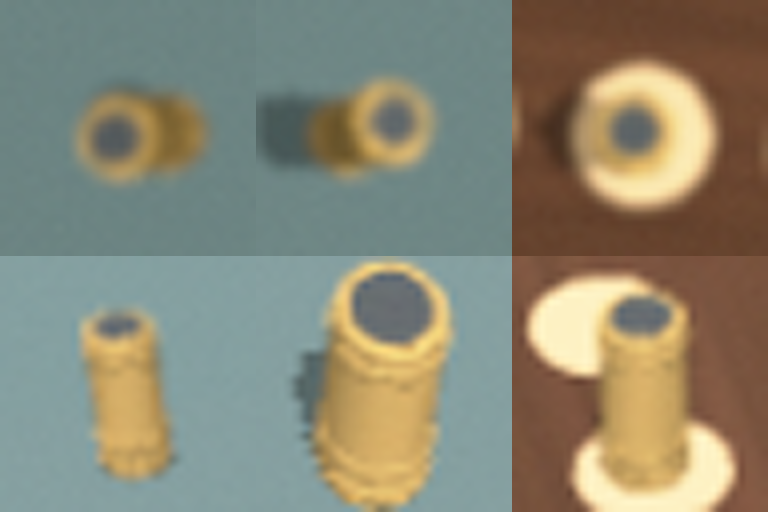

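The crops show the ferrule discs at top-view pixels (175.9,250.8), (446.9,197.7) and (318.8,214.8) for the middle one. In the side view they are at (227.3,150.1), (378.5,334.8) and (296.5,218.9).

Run:
```python
from h import *
t,s=load("top0"),load("side0")
for n,z,p,q in(("f1",.055,(175.9,250.8),(227.3,150.1)),("f2",.055,(446.9,197.7),(378.5,334.8)),("mid",.065,(318.8,214.8),(296.5,218.9))):
    a,b=onz(t,*p,z),onz(s,*q,z);print(n,a,b,(a+b)/2,tri(t,p,s,q)[0])
# cap edges for yaw
for c,b in((t,(440,255,465,280)),(s,(260,298,290,320))):
    g=cv2.cvtColor(c["color"],cv2.COLOR_RGB2HSV)[b[1]:b[3],b[0]:b[2]];m=cv2.inRange(g,np.array((0,0,215)),np.array((180,40,255)))
    k=max(cv2.findContours(m,0,1)[0],key=cv2.contourArea);x=cv2.boxPoints(cv2.minAreaRect(k))+b[:2]
    w=np.array([onz(c,*q,.154)[:2] for q in x]);e=np.roll(w,-1,0)-w;print(np.degrees(np.arctan2(e[:,1],e[:,0])).round(1),np.linalg.norm(e,axis=1).round(4))
```

```text
f1 [0.43657207 0.33581616 0.055     ] [0.43998837 0.34041016 0.055     ] [0.43828022 0.33811316 0.055     ] [0.43805726 0.33421129 0.05887532]
f2 [ 0.57618285 -0.33876225  0.055     ] [ 0.58041146 -0.33764267  0.055     ] [ 0.57829715 -0.33820246  0.055     ] [ 0.57772227 -0.33869147  0.05717413]
mid [ 0.53004102 -0.01876338  0.065     ] [ 0.53349854 -0.01643868  0.065     ] [ 0.53176978 -0.01760103  0.065     ] [ 0.5313023  -0.0190728   0.06747858]
[-90.  179.4  89.9  -0.5] [0.0204 0.0177 0.0204 0.0177]
[   4.8  -90.1 -175.9   91.1] [0.0172 0.0231 0.0168 0.0229]
```

```bash
cat > go.py <<'E'
import sys
from h import *
from scipy.spatial.transform import Rotation as Ro
def go(x,y,z,yaw):
    s=bot.read_state();R=np.array(s["tcp_rot"]);p=np.array(s["position"]);a=np.radians(yaw)
    Y=np.array([np.cos(a),np.sin(a),0]);Z=np.array([0,0,-1.]);G=np.stack([np.cross(Y,Z),Y,Z],1)
    print("t",round(s["time_s"],2),"p",p.round(4),"off",(R.T@(np.array([x,y,z])-p)).round(4),"dr",Ro.from_matrix(R.T@G).as_rotvec(degrees=True).round(2))
if __name__=="__main__":
    v=list(map(float,sys.argv[1:]))
    for i in range(0,len(v),4): go(*v[i:i+4])
E
python3 go.py .438 .338 .11 86 .438 .338 .019 86
```

```text
t 0.1 p [0.2515 0.5714 0.2217] off [-0.2648 -0.1383  0.1118] dr [ -0.11  -0.04 -19.77]
t 0.1 p [0.2515 0.5714 0.2217] off [-0.2649 -0.1381  0.2028] dr [ -0.11  -0.04 -19.77]
```

Call:
servo_tool:
  targets:
    - {"offset":[-0.03,-0.016,0.012],"dr":[0,0,-3]}
    - {"offset":[-0.06,-0.032,0.025],"dr":[0,0,-6]}
    - {"offset":[-0.09,-0.048,0.038],"dr":[0,0,-9]}
    - {"offset":[-0.12,-0.063,0.05],"dr":[0,0,-12]}
    - {"offset":[-0.15,-0.078,0.063],"dr":[0,0,-15]}
    - {"offset":[-0.18,-0.094,0.075],"dr":[0,0,-18]}
    - {"offset":[-0.21,-0.11,0.088],"dr":[0,0,-19.8]}
    - {"offset":[-0.24,-0.125,0.1],"dr":[0,0,-19.8]}
    - {"offset":[-0.265,-0.138,0.11],"dr":[0,0,-19.8]}
    - {"offset":[-0.265,-0.138,0.112],"dr":[0,0,-19.8]}
    - {"offset":[-0.265,-0.138,0.112],"dr":[0,0,-19.8]}
    - {"offset":[-0.265,-0.138,0.112],"dr":[0,0,-19.8]}
  gripper: -1

```text
time_s: 1.1
position: [0.4382, 0.339, 0.1103]
tcp_rot: [[-0.998, 0.07, -0.001], [0.07, 0.998, -0.0], [0.001, -0.0, -1.0]]
force: [-0.2, -0.0, -0.6]
opening: 1.001
grasp_force: 0.0
```

Run:
```python
from h import *
from go import go
go(.438,.338,.019,86)
t=snap("top","top1");s=snap("side","side1")
cr=lambda c,u,v:cv2.resize(c["color"][v-30:v+30,u-40:u+40],(400,300),interpolation=cv2.INTER_CUBIC)
print(proj(s,[.438,.338,.03]),proj(t,[.438,.338,.055]))
cv2.imwrite("pics/c1.png",np.hstack([cr(t,178,250),cr(s,229,140)])[:,:,::-1])
```

```text
t 1.1 p [0.4382 0.339  0.1103] off [ 0.     -0.001   0.0913] dr [-0.01 -0.07 -0.  ]
[[227.83393698 158.35102216]] [[175.06747944 250.20541438]]
```

View pics/c1.png

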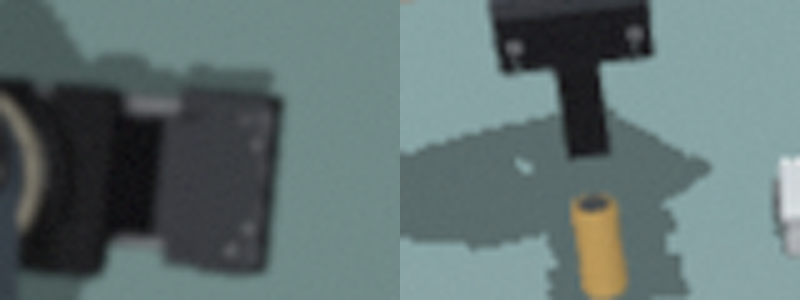

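Run:
```python
from h import *
s=load("side1")
p=np.array([.4382,.339,.1103]);yv=np.array([.07,.998,0]);xv=np.array([-.998,.07,0])
print("pred near finger tip corners (TCP end, outer face y-58,x+-9.5)",proj(s,[p-yv*.0585-xv*.0095,p-yv*.0585+xv*.0095]))
print("obs approx",189+np.array([572,610])/5-80, 110+157/5)
```

```text
pred near finger tip corners (TCP end, outer face y-58,x+-9.5) [[229.95039632 142.89945193]
 [222.52765949 143.84610794]]
obs approx [223.4 231. ] 141.4
```

The near fingertip appears about 1 px to the right of its prediction, which supports the averaged x. I'm lowering onto the ferrule and closing.

Call:
servo_tool:
  targets:
    - {"offset":[0,-0.001,0.02]}
    - {"offset":[0,-0.001,0.04]}
    - {"offset":[0,-0.002,0.06]}
    - {"offset":[0,-0.002,0.078]}
    - {"offset":[0,-0.002,0.09]}
    - {"offset":[0,-0.002,0.091]}
    - {"offset":[0,-0.002,0.091]}

```text
$.targets[0]: bad value
```

Call:
servo_tool:
  targets:
    - {"offset":[0,0,0]}
    - {"offset":[0,0,0]}
    - {"offset":[0,0,0]}
    - {"offset":[0,0,0]}
    - {"offset":[0,0,0]}
    - {"offset":[0,0,0]}
    - {"offset":[0,0,0]}
    - {"offset":[0,0,0]}
    - {"offset":[0,0,0]}
    - {"offset":[0,0,0]}
  gripper: 1

```text
$.targets[0]: bad value
```

```bash
python3 go.py .438 .337 .13 86  .537 .0435 .13 86 .537 .0435 .031 86
```

```text
t 1.2 p [0.438  0.3399 0.1109] off [-0.0002 -0.0029 -0.0191] dr [0.02 0.   0.12]
t 1.2 p [0.438  0.3399 0.1109] off [-0.1188 -0.289  -0.0192] dr [0.02 0.   0.12]
t 1.2 p [0.438  0.3399 0.1109] off [-0.1188 -0.289   0.0798] dr [0.02 0.   0.12]
```

dr is required in every row.

Call:
servo_tool:
  targets:
    - {"offset":[0,-0.001,0.02],"dr":[0,0,0]}
    - {"offset":[0,-0.002,0.04],"dr":[0,0,0]}
    - {"offset":[0,-0.003,0.06],"dr":[0,0,0]}
    - {"offset":[0,-0.003,0.078],"dr":[0,0,0]}
    - {"offset":[0,-0.003,0.09],"dr":[0,0,0]}
    - {"offset":[0,-0.003,0.091],"dr":[0,0,0]}
    - {"offset":[0,-0.003,0.091],"dr":[0,0,0]}

```text
time_s: 1.78
position: [0.4379, 0.3365, 0.0194]
tcp_rot: [[-0.998, 0.068, -0.001], [0.068, 0.998, -0.0], [0.001, -0.0, -1.0]]
force: [0.3, -0.5, -0.5]
opening: 0.999
grasp_force: 0.0
```

Call:
servo_tool:
  targets:
    - {"offset":[0,0,0],"dr":[0,0,0]}
    - {"offset":[0,0,0],"dr":[0,0,0]}
    - {"offset":[0,0,0],"dr":[0,0,0]}
    - {"offset":[0,0,0],"dr":[0,0,0]}
    - {"offset":[0,0,0],"dr":[0,0,0]}
    - {"offset":[0,0,0],"dr":[0,0,0]}
    - {"offset":[0,0,0],"dr":[0,0,0]}
    - {"offset":[0,0,0],"dr":[0,0,0]}
    - {"offset":[0,0,0],"dr":[0,0,0]}
    - {"offset":[0,0,0],"dr":[0,0,0]}
  gripper: 1

```text
time_s: 2.62
position: [0.4385, 0.3359, 0.0195]
tcp_rot: [[-0.998, 0.069, -0.0], [0.069, 0.998, -0.0], [0.0, -0.0, -1.0]]
force: [0.5, 0.0, 0.2]
opening: 0.328
grasp_force: 0.0
```

```bash
python3 go.py .438 .337 .13 86  .537 .0435 .13 86 .537 .0435 .031 86
```

```text
t 2.62 p [0.4385 0.3359 0.0195] off [ 0.0006  0.0011 -0.1105] dr [-0.   -0.01  0.03]
t 2.62 p [0.4385 0.3359 0.0195] off [-0.1185 -0.2848 -0.1105] dr [-0.   -0.01  0.03]
t 2.62 p [0.4385 0.3359 0.0195] off [-0.1185 -0.2848 -0.0115] dr [-0.   -0.01  0.03]
```

Call:
servo_tool:
  targets:
    - {"offset":[0,0,0],"dr":[0,0,0]}
    - {"offset":[0,0,0],"dr":[0,0,0]}
    - {"offset":[0,0,0],"dr":[0,0,0]}
    - {"offset":[0,0,0],"dr":[0,0,0]}
  gripper: 1

```text
time_s: 2.95
position: [0.4385, 0.3358, 0.0195]
tcp_rot: [[-0.998, 0.069, -0.0], [0.069, 0.998, -0.0], [0.0, -0.0, -1.0]]
force: [0.9, -0.0, -0.2]
opening: 0.27
grasp_force: 30.0
```

Call:
servo_tool:
  targets:
    - {"offset":[0,0,-0.01],"dr":[0,0,0]}
    - {"offset":[0,0,-0.03],"dr":[0,0,0]}
    - {"offset":[0,0,-0.055],"dr":[0,0,0]}
    - {"offset":[-0.008,-0.02,-0.075],"dr":[0,0,0]}
    - {"offset":[-0.018,-0.044,-0.09],"dr":[0,0,0]}
    - {"offset":[-0.029,-0.07,-0.1],"dr":[0,0,0]}
    - {"offset":[-0.04,-0.096,-0.1],"dr":[0,0,0]}
    - {"offset":[-0.051,-0.122,-0.1],"dr":[0,0,0]}
    - {"offset":[-0.062,-0.148,-0.1],"dr":[0,0,0]}
    - {"offset":[-0.073,-0.174,-0.1],"dr":[0,0,0]}
    - {"offset":[-0.084,-0.2,-0.1],"dr":[0,0,0]}
    - {"offset":[-0.095,-0.226,-0.1],"dr":[0,0,0]}
    - {"offset":[-0.105,-0.25,-0.1],"dr":[0,0,0]}
    - {"offset":[-0.113,-0.27,-0.1],"dr":[0,0,0]}
    - {"offset":[-0.118,-0.282,-0.1],"dr":[0,0,0]}
    - {"offset":[-0.118,-0.284,-0.1],"dr":[0,0,0]}
    - {"offset":[-0.118,-0.285,-0.1],"dr":[0,0,0]}
    - {"offset":[-0.118,-0.285,-0.1],"dr":[0,0,0]}

```text
time_s: 4.45
position: [0.5357, 0.0443, 0.1196]
tcp_rot: [[-0.998, 0.069, -0.001], [0.069, 0.998, 0.001], [0.001, 0.001, -1.0]]
force: [0.2, 0.6, -0.9]
opening: 0.265
grasp_force: 30.0
```

Run:
```python
from h import *
from go import go
go(.537,.0435,.031,86);print(bot.read_state()["opening"],bot.read_state()["grasp_force"])
s=snap("side","side2");p=np.array(bot.read_state()["position"])
print(proj(s,[[.537,.0435,.01],p-[0,0,.019],p]))
b=s["color"][120:280,230:390];cv2.imwrite("pics/c2.png",cv2.resize(b,(560,560),interpolation=cv2.INTER_CUBIC)[:,:,::-1])
```

```text
t 4.45 p [0.5357 0.0443 0.1196] off [-0.0015 -0.0007  0.0886] dr [ 0.03 -0.07  0.05]
0.2649853073309388 29.969019340351224
[[291.33685315 221.00936363]
 [289.197469   190.03009849]
 [288.87241063 183.12849437]]
```

View pics/c2.png

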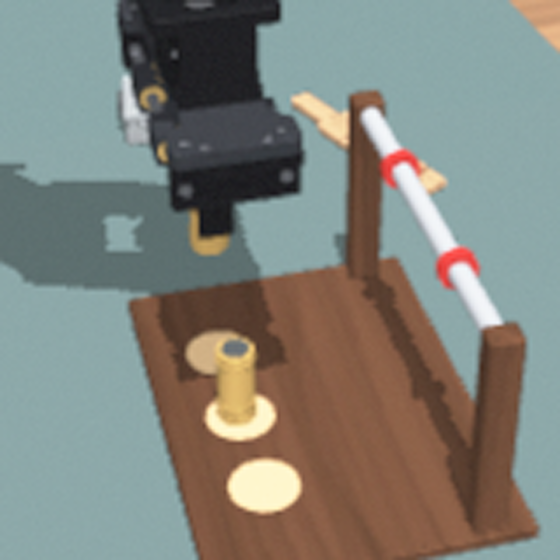

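The held ferrule's foot is at (290,189.4), the left pad is at (291,220.6) and the middle ferrule is undisturbed. I keep x near its present value and lower.

Call:
servo_tool:
  targets:
    - {"offset":[0,-0.0007,0.015],"dr":[0,0,0]}
    - {"offset":[0,-0.0007,0.032],"dr":[0,0,0]}
    - {"offset":[0,-0.0007,0.05],"dr":[0,0,0]}
    - {"offset":[0,-0.0007,0.065],"dr":[0,0,0]}
    - {"offset":[0,-0.0007,0.076],"dr":[0,0,0]}
    - {"offset":[0,-0.0007,0.083],"dr":[0,0,0]}
    - {"offset":[0,-0.0007,0.087],"dr":[0,0,0]}
    - {"offset":[0,-0.0007,0.089],"dr":[0,0,0]}
    - {"offset":[0,-0.0007,0.09],"dr":[0,0,0]}
    - {"offset":[0,-0.0007,0.09],"dr":[0,0,0]}
    - {"offset":[0,-0.0007,0.09],"dr":[0,0,0]}

```text
time_s: 5.42
position: [0.5369, 0.0427, 0.0301]
tcp_rot: [[-0.998, 0.069, 0.001], [0.069, 0.998, -0.0], [-0.001, -0.0, -1.0]]
force: [0.0, -0.6, -0.5]
opening: 0.265
grasp_force: 30.0
```

Call:
servo_tool:
  targets:
    - {"offset":[0.001,0,0.0005],"dr":[0,0,0]}
    - {"offset":[0.001,0,0.001],"dr":[0,0,0]}
    - {"offset":[0.001,0,0.001],"dr":[0,0,0]}
    - {"offset":[0.001,0,0.001],"dr":[0,0,0]}

```text
time_s: 5.75
position: [0.536, 0.0427, 0.0294]
tcp_rot: [[-0.998, 0.069, 0.001], [0.069, 0.998, -0.0], [-0.001, -0.0, -1.0]]
force: [-1.5, -0.9, 6.3]
opening: 0.266
grasp_force: 30.0
```

Call:
servo_tool:
  targets:
    - {"offset":[0,0,0],"dr":[0,0,0]}
    - {"offset":[0,0,0],"dr":[0,0,0]}
    - {"offset":[0,0,0],"dr":[0,0,0]}
    - {"offset":[0,0,0],"dr":[0,0,0]}
    - {"offset":[0,0,0],"dr":[0,0,0]}
  gripper: 0

```text
time_s: 6.17
position: [0.5354, 0.0428, 0.0284]
tcp_rot: [[-0.998, 0.069, -0.0], [0.069, 0.998, 0.0], [0.0, 0.0, -1.0]]
force: [0.3, 0.2, -0.2]
opening: 0.481
grasp_force: 0.0
```

```bash
python3 go.py .536 .0435 .16 86  .578 -.338 .16 86 .578 -.338 .019 86
```

```text
t 6.17 p [0.5354 0.0428 0.0284] off [-0.0005  0.0007 -0.1316] dr [ 0.   -0.02  0.04]
t 6.17 p [0.5354 0.0428 0.0284] off [-0.0688 -0.377  -0.1317] dr [ 0.   -0.02  0.04]
t 6.17 p [0.5354 0.0428 0.0284] off [-0.0688 -0.377   0.0093] dr [ 0.   -0.02  0.04]
```

Call:
servo_tool:
  targets:
    - {"offset":[0,0,-0.012],"dr":[0,0,0]}
    - {"offset":[0,0,-0.035],"dr":[0,0,0]}
    - {"offset":[0,0,-0.065],"dr":[0,0,0]}
    - {"offset":[-0.003,-0.01,-0.095],"dr":[0,0,0]}
    - {"offset":[-0.008,-0.035,-0.115],"dr":[0,0,0]}
    - {"offset":[-0.013,-0.065,-0.13],"dr":[0,0,0]}
    - {"offset":[-0.018,-0.1,-0.13],"dr":[0,0,0]}
    - {"offset":[-0.024,-0.135,-0.13],"dr":[0,0,0]}
    - {"offset":[-0.03,-0.17,-0.13],"dr":[0,0,0]}
    - {"offset":[-0.036,-0.205,-0.13],"dr":[0,0,0]}
    - {"offset":[-0.043,-0.24,-0.13],"dr":[0,0,0]}
    - {"offset":[-0.05,-0.275,-0.13],"dr":[0,0,0]}
    - {"offset":[-0.056,-0.31,-0.13],"dr":[0,0,0]}
    - {"offset":[-0.062,-0.34,-0.12],"dr":[0,0,0]}
    - {"offset":[-0.067,-0.365,-0.1],"dr":[0,0,0]}
    - {"offset":[-0.069,-0.376,-0.085],"dr":[0,0,0]}
    - {"offset":[-0.069,-0.377,-0.08],"dr":[0,0,0]}
    - {"offset":[-0.069,-0.377,-0.08],"dr":[0,0,0]}

```text
time_s: 7.67
position: [0.5766, -0.3374, 0.1062]
tcp_rot: [[-0.997, 0.071, -0.004], [0.071, 0.997, 0.004], [0.004, 0.003, -1.0]]
force: [-0.8, -0.2, 0.4]
opening: 0.499
grasp_force: 0.0
```

Call:
servo_tool:
  targets:
    - {"offset":[0,0,0],"dr":[0,0,0]}
    - {"offset":[0,0,0],"dr":[0,0,0]}
    - {"offset":[0,0,0],"dr":[0,0,0]}
    - {"offset":[0,0,0],"dr":[0,0,0]}
    - {"offset":[0,0,0],"dr":[0,0,0]}
    - {"offset":[0,0,0],"dr":[0,0,0]}
  gripper: -1

```text
time_s: 8.17
position: [0.5786, -0.3378, 0.1093]
tcp_rot: [[-0.998, 0.069, 0.001], [0.069, 0.998, -0.001], [-0.001, -0.001, -1.0]]
force: [0.3, -0.5, 0.6]
opening: 0.867
grasp_force: 0.0
```

Run:
```python
from h import *
from go import go
go(.578,-.338,.019,86);print(bot.read_state()["opening"])
s=snap("side","side3");t=snap("top","top3")
a=cv2.resize(s["color"][190:350,240:420],(450,400),interpolation=cv2.INTER_CUBIC)
b=cv2.resize(t["color"][150:240,270:350],(350,400),interpolation=cv2.INTER_CUBIC)
cv2.imwrite("pics/c3.png",np.hstack([a,b])[:,:,::-1])
```

```text
t 8.17 p [ 0.5786 -0.3378  0.1093] off [ 0.0006 -0.0002  0.0903] dr [-0.03  0.04  0.07]
0.8674902204668311
```

View pics/c3.png

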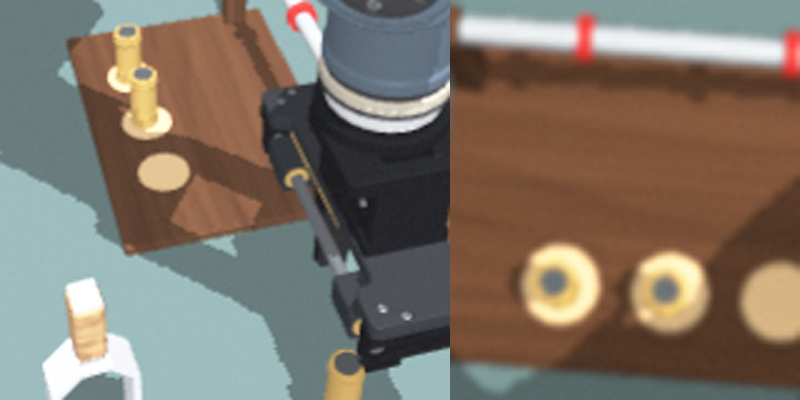

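The left ferrule stands well inside its pad. In the crop its disc is at (552,282) and the pad centre at (561,284), with most of that difference being parallax. Next I grasp the second ferrule.

Call:
servo_tool:
  targets:
    - {"offset":[0.0005,0,0.02],"dr":[0,0,0]}
    - {"offset":[0.0005,0,0.04],"dr":[0,0,0]}
    - {"offset":[0.0005,0,0.06],"dr":[0,0,0]}
    - {"offset":[0.0005,0,0.078],"dr":[0,0,0]}
    - {"offset":[0.0005,0,0.088],"dr":[0,0,0]}
    - {"offset":[0.0005,0,0.09],"dr":[0,0,0]}
    - {"offset":[0.0005,0,0.09],"dr":[0,0,0]}

```text
time_s: 8.85
position: [0.5775, -0.3379, 0.0179]
tcp_rot: [[-0.998, 0.069, -0.001], [0.069, 0.998, 0.001], [0.001, 0.001, -1.0]]
force: [-0.0, -0.5, -0.5]
opening: 0.996
grasp_force: 0.0
```

Call:
servo_tool:
  targets:
    - {"offset":[0,0,0],"dr":[0,0,0]}
    - {"offset":[0,0,0],"dr":[0,0,0]}
    - {"offset":[0,0,0],"dr":[0,0,0]}
    - {"offset":[0,0,0],"dr":[0,0,0]}
    - {"offset":[0,0,0],"dr":[0,0,0]}
    - {"offset":[0,0,0],"dr":[0,0,0]}
    - {"offset":[0,0,0],"dr":[0,0,0]}
    - {"offset":[0,0,0],"dr":[0,0,0]}
    - {"offset":[0,0,0],"dr":[0,0,0]}
    - {"offset":[0,0,0],"dr":[0,0,0]}
    - {"offset":[0,0,0],"dr":[0,0,0]}
    - {"offset":[0,0,0],"dr":[0,0,0]}
    - {"offset":[0,0,0],"dr":[0,0,0]}
    - {"offset":[0,0,0],"dr":[0,0,0]}
  gripper: 1

```text
time_s: 10.02
position: [0.5778, -0.3381, 0.0185]
tcp_rot: [[-0.998, 0.069, 0.0], [0.069, 0.998, -0.0], [-0.0, -0.0, -1.0]]
force: [1.3, -0.6, -1.7]
opening: 0.267
grasp_force: 30.0
```

```bash
python3 go.py .578 -.338 .12 86  .527 -.0855 .12 86 .527 -.0855 .03 86
```

```text
t 10.02 p [ 0.5778 -0.3381  0.0185] off [-2.000e-04  1.000e-04 -1.015e-01] dr [-0.01  0.    0.03]
t 10.02 p [ 0.5778 -0.3381  0.0185] off [ 0.0681  0.2485 -0.1015] dr [-0.01  0.    0.03]
t 10.02 p [ 0.5778 -0.3381  0.0185] off [ 0.0681  0.2485 -0.0115] dr [-0.01  0.    0.03]
```

Call:
servo_tool:
  targets:
    - {"offset":[0,0,-0.012],"dr":[0,0,0]}
    - {"offset":[0,0,-0.035],"dr":[0,0,0]}
    - {"offset":[0,0,-0.06],"dr":[0,0,0]}
    - {"offset":[0.006,0.02,-0.08],"dr":[0,0,0]}
    - {"offset":[0.012,0.044,-0.095],"dr":[0,0,0]}
    - {"offset":[0.019,0.07,-0.1],"dr":[0,0,0]}
    - {"offset":[0.026,0.096,-0.1],"dr":[0,0,0]}
    - {"offset":[0.033,0.122,-0.1],"dr":[0,0,0]}
    - {"offset":[0.04,0.148,-0.1],"dr":[0,0,0]}
    - {"offset":[0.047,0.174,-0.1],"dr":[0,0,0]}
    - {"offset":[0.054,0.2,-0.1],"dr":[0,0,0]}
    - {"offset":[0.061,0.224,-0.1],"dr":[0,0,0]}
    - {"offset":[0.066,0.241,-0.1],"dr":[0,0,0]}
    - {"offset":[0.068,0.248,-0.095],"dr":[0,0,0]}
    - {"offset":[0.068,0.2485,-0.085],"dr":[0,0,0]}
    - {"offset":[0.068,0.2485,-0.07],"dr":[0,0,0]}
    - {"offset":[0.068,0.2485,-0.055],"dr":[0,0,0]}
    - {"offset":[0.068,0.2485,-0.05],"dr":[0,0,0]}
    - {"offset":[0.068,0.2485,-0.05],"dr":[0,0,0]}

```text
time_s: 11.6
position: [0.5265, -0.0862, 0.0668]
tcp_rot: [[-0.998, 0.07, -0.003], [0.07, 0.998, 0.001], [0.003, 0.001, -1.0]]
force: [-0.3, -0.3, -1.0]
opening: 0.267
grasp_force: 30.0
```

Run:
```python
from h import *
from go import go
go(.527,-.0855,.0295,86)
s=snap("side","side4");p=np.array(bot.read_state()["position"])
print(proj(s,[[.527,-.0855,.01],p-[0,0,.0185]]))
b=s["color"][180:280,250:350];cv2.imwrite("pics/c4.png",cv2.resize(b,(500,500),interpolation=cv2.INTER_CUBIC)[:,:,::-1])
```

```text
t 11.6 p [ 0.5265 -0.0862  0.0668] off [-0.0006  0.0007  0.0373] dr [ 0.04 -0.16 -0.03]
[[303.52696986 258.89642428]
 [303.3015048  245.74177483]]
```

View pics/c4.png

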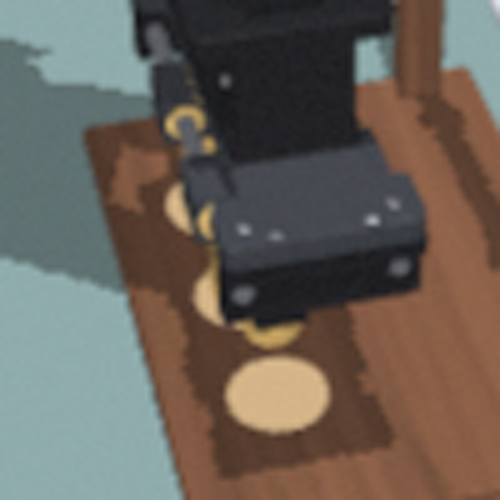

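The foot is at about (304.3,246) and the right pad at (305.1,258.3), so it needs a shift of about +1 mm in x and y before lowering.

Call:
servo_tool:
  targets:
    - {"offset":[-0.001,0.001,0.012],"dr":[0,0,0]}
    - {"offset":[-0.001,0.001,0.023],"dr":[0,0,0]}
    - {"offset":[-0.001,0.001,0.031],"dr":[0,0,0]}
    - {"offset":[-0.001,0.001,0.035],"dr":[0,0,0]}
    - {"offset":[-0.001,0.001,0.037],"dr":[0,0,0]}
    - {"offset":[-0.001,0.001,0.038],"dr":[0,0,0]}
    - {"offset":[-0.001,0.001,0.0385],"dr":[0,0,0]}
    - {"offset":[-0.001,0.001,0.0385],"dr":[0,0,0]}
    - {"offset":[-0.001,0.001,0.0385],"dr":[0,0,0]}

```text
time_s: 12.4
position: [0.5284, -0.0846, 0.0304]
tcp_rot: [[-0.998, 0.069, 0.001], [0.069, 0.998, -0.0], [-0.001, -0.0, -1.0]]
force: [0.2, -0.1, -0.3]
opening: 0.265
grasp_force: 30.0
```

Call:
servo_tool:
  targets:
    - {"offset":[0.0005,0,0.0008],"dr":[0,0,0]}
    - {"offset":[0.0005,0,0.0015],"dr":[0,0,0]}
    - {"offset":[0.0005,0,0.002],"dr":[0,0,0]}
    - {"offset":[0.0005,0,0.002],"dr":[0,0,0]}
    - {"offset":[0.0005,0,0.002],"dr":[0,0,0]}

```text
time_s: 12.82
position: [0.5277, -0.0845, 0.0284]
tcp_rot: [[-0.998, 0.069, 0.0], [0.069, 0.998, -0.0], [-0.0, -0.0, -1.0]]
force: [-1.1, -0.5, 3.5]
opening: 0.265
grasp_force: 30.0
```

Touching (3.5 N). I'll release and rise.

Call:
servo_tool:
  targets:
    - {"offset":[0,0,0],"dr":[0,0,0]}
    - {"offset":[0,0,0],"dr":[0,0,0]}
    - {"offset":[0,0,0],"dr":[0,0,0]}
    - {"offset":[0,0,0],"dr":[0,0,0]}
    - {"offset":[0,0,0],"dr":[0,0,0]}
  gripper: 0

```text
time_s: 13.23
position: [0.5276, -0.0845, 0.0279]
tcp_rot: [[-0.998, 0.069, -0.0], [0.069, 0.998, 0.0], [0.0, 0.0, -1.0]]
force: [-0.1, -0.6, -0.5]
opening: 0.483
grasp_force: 0.0
```

Call:
servo_tool:
  targets:
    - {"offset":[0,0,-0.012],"dr":[0,0,0]}
    - {"offset":[0,0,-0.035],"dr":[0,0,0]}
    - {"offset":[0,0,-0.065],"dr":[0,0,0]}
    - {"offset":[0,0,-0.1],"dr":[0,0,0]}
    - {"offset":[0,0,-0.135],"dr":[0,0,0]}
    - {"offset":[0,0,-0.17],"dr":[0,0,0]}
    - {"offset":[0,0,-0.19],"dr":[0,0,0]}
    - {"offset":[0,0,-0.19],"dr":[0,0,0]}

```text
time_s: 13.9
position: [0.5307, -0.0855, 0.2231]
tcp_rot: [[-0.998, 0.069, 0.01], [0.069, 0.998, -0.004], [-0.01, -0.003, -1.0]]
force: [0.3, 0.0, -0.5]
opening: 0.499
grasp_force: 0.0
```

```bash
python3 go.py  .411 -.308 .2 88 .411 -.308 .114 88
```

```text
t 13.9 p [ 0.5307 -0.0855  0.2231] off [ 0.1043 -0.2302  0.0227] dr [-0.19  0.59 -1.95]
t 13.9 p [ 0.5307 -0.0855  0.2231] off [ 0.1052 -0.2299  0.1087] dr [-0.19  0.59 -1.95]
```

Call:
servo_tool:
  targets:
    - {"offset":[0.01,-0.023,0],"dr":[0,0,-1]}
    - {"offset":[0.022,-0.05,0],"dr":[0,0,-2]}
    - {"offset":[0.036,-0.082,0],"dr":[0,0,-2]}
    - {"offset":[0.05,-0.114,0],"dr":[0,0,-2]}
    - {"offset":[0.064,-0.146,0],"dr":[0,0,-2]}
    - {"offset":[0.078,-0.178,0.003],"dr":[0,0,-2]}
    - {"offset":[0.091,-0.208,0.006],"dr":[0,0,-2]}
    - {"offset":[0.099,-0.227,0.01],"dr":[0,0,-2]}
    - {"offset":[0.101,-0.231,0.015],"dr":[0,0,-2]}
    - {"offset":[0.101,-0.231,0.018],"dr":[0,0,-2]}
    - {"offset":[0.101,-0.231,0.018],"dr":[0,0,-2]}
    - {"offset":[0.101,-0.231,0.018],"dr":[0,0,-2]}
    - {"offset":[0.101,-0.231,0.018],"dr":[0,0,-2]}
  gripper: -1

```text
time_s: 14.98
position: [0.4114, -0.3065, 0.1999]
tcp_rot: [[-0.999, 0.032, -0.0], [0.032, 0.999, 0.001], [0.0, 0.001, -1.0]]
force: [-0.4, 0.0, 0.3]
opening: 0.998
grasp_force: 0.0
```

Run:
```python
from h import *
from go import go
go(.411,-.308,.116,88);print(bot.read_state()["opening"])
s=snap("side","side5");t=snap("top","top5")
a=cv2.resize(s["color"][190:390,210:410],(400,400),interpolation=cv2.INTER_CUBIC)
b=cv2.resize(t["color"][150:240,270:360],(400,400),interpolation=cv2.INTER_CUBIC)
cv2.imwrite("pics/c5.png",np.hstack([a,b])[:,:,::-1])
```

```text
t 14.98 p [ 0.4114 -0.3065  0.1999] off [ 0.0004 -0.0016  0.0839] dr [ 0.04 -0.02  0.14]
0.9981846529849003
```

View pics/c5.png

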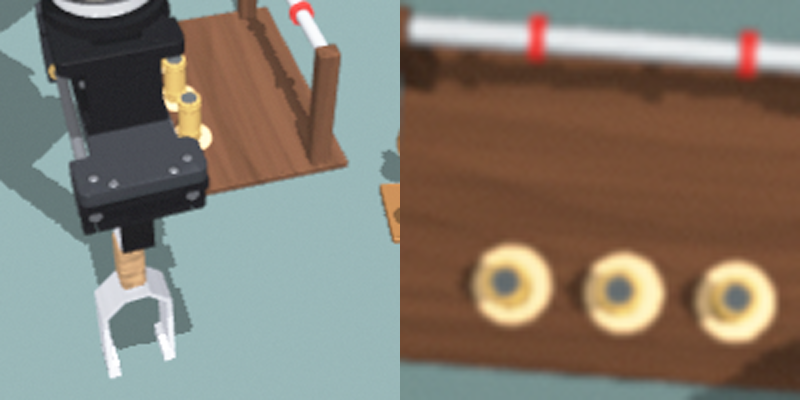

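All three ferrules stand near their pad centres, with discs at crop (505,282), (619,290) and (737,298). The fingers are above the cork grip, so I descend and close.

Call:
servo_tool:
  targets:
    - {"offset":[0,-0.001,0.02],"dr":[0,0,0]}
    - {"offset":[0,-0.001,0.04],"dr":[0,0,0]}
    - {"offset":[0,-0.001,0.06],"dr":[0,0,0]}
    - {"offset":[0,-0.001,0.076],"dr":[0,0,0]}
    - {"offset":[0,-0.001,0.083],"dr":[0,0,0]}
    - {"offset":[0,-0.001,0.084],"dr":[0,0,0]}
    - {"offset":[0,-0.001,0.084],"dr":[0,0,0]}

```text
time_s: 15.67
position: [0.4113, -0.3088, 0.1162]
tcp_rot: [[-0.999, 0.034, -0.0], [0.034, 0.999, 0.0], [0.0, 0.0, -1.0]]
force: [-0.4, -0.0, 1.0]
opening: 1.0
grasp_force: 0.0
```

Call:
servo_tool:
  targets:
    - {"offset":[0,0,0],"dr":[0,0,0]}
    - {"offset":[0,0,0],"dr":[0,0,0]}
    - {"offset":[0,0,0],"dr":[0,0,0]}
    - {"offset":[0,0,0],"dr":[0,0,0]}
    - {"offset":[0,0,0],"dr":[0,0,0]}
    - {"offset":[0,0,0],"dr":[0,0,0]}
    - {"offset":[0,0,0],"dr":[0,0,0]}
    - {"offset":[0,0,0],"dr":[0,0,0]}
    - {"offset":[0,0,0],"dr":[0,0,0]}
    - {"offset":[0,0,0],"dr":[0,0,0]}
    - {"offset":[0,0,0],"dr":[0,0,0]}
    - {"offset":[0,0,0],"dr":[0,0,0]}
    - {"offset":[0,0,0],"dr":[0,0,0]}
    - {"offset":[0,0,0],"dr":[0,0,0]}
  gripper: 1

```text
time_s: 16.83
position: [0.4109, -0.3089, 0.116]
tcp_rot: [[-0.999, 0.034, -0.0], [0.034, 0.999, 0.0], [0.0, 0.0, -1.0]]
force: [0.4, -0.6, -0.7]
opening: 0.281
grasp_force: 29.4
```

```bash
python3 go.py  .411 -.308 .34 88 .65 -.0285 .34 86 .65 -.0285 .173 86
```

```text
t 16.83 p [ 0.4109 -0.3089  0.116 ] off [-1.00e-04  9.00e-04 -2.24e-01] dr [ 0.   -0.    0.03]
t 16.83 p [ 0.4109 -0.3089  0.116 ] off [-0.2293  0.2885 -0.224 ] dr [ 0.   -0.    2.03]
t 16.83 p [ 0.4109 -0.3089  0.116 ] off [-0.2293  0.2885 -0.057 ] dr [ 0.   -0.    2.03]
```

Call:
servo_tool:
  targets:
    - {"offset":[0,0,-0.01],"dr":[0,0,0]}
    - {"offset":[0,0,-0.03],"dr":[0,0,0]}
    - {"offset":[0,0,-0.055],"dr":[0,0,0]}
    - {"offset":[0,0,-0.08],"dr":[0,0,0]}
    - {"offset":[0,0,-0.105],"dr":[0,0,0]}
    - {"offset":[0,0,-0.13],"dr":[0,0,0]}
    - {"offset":[0,0,-0.155],"dr":[0,0,0]}
    - {"offset":[-0.005,0.006,-0.178],"dr":[0,0,0]}
    - {"offset":[-0.014,0.018,-0.196],"dr":[0,0,0]}
    - {"offset":[-0.028,0.035,-0.208],"dr":[0,0,0]}
    - {"offset":[-0.042,0.053,-0.215],"dr":[0,0,0]}
    - {"offset":[-0.057,0.072,-0.215],"dr":[0,0,0.5]}
    - {"offset":[-0.072,0.091,-0.215],"dr":[0,0,1]}
    - {"offset":[-0.087,0.11,-0.215],"dr":[0,0,1.5]}
    - {"offset":[-0.102,0.129,-0.215],"dr":[0,0,2]}
    - {"offset":[-0.117,0.147,-0.215],"dr":[0,0,2]}
    - {"offset":[-0.129,0.162,-0.215],"dr":[0,0,2]}
    - {"offset":[-0.138,0.174,-0.215],"dr":[0,0,2]}
    - {"offset":[-0.142,0.179,-0.215],"dr":[0,0,2]}
    - {"offset":[-0.142,0.179,-0.215],"dr":[0,0,2]}

```text
time_s: 18.5
position: [0.5592, -0.1336, 0.3311]
tcp_rot: [[-0.998, 0.067, -0.0], [0.067, 0.998, 0.0], [0.0, 0.0, -1.0]]
force: [-0.2, -0.6, -1.3]
opening: 0.278
grasp_force: 29.4
```

```bash
python3 go.py  .65 -.0285 .32 86; python3 -c "
from h import *;s=bot.read_state();print(s['opening'],s['grasp_force'],s['force'])"
```

```text
t 18.5 p [ 0.5592 -0.1336  0.3311] off [-0.0836  0.111   0.0112] dr [ 0.02 -0.02  0.15]
0.2782760258719708 29.380888494351893 [-0.23291174 -0.60109717 -1.2512557 ]
```

Call:
servo_tool:
  targets:
    - {"offset":[-0.006,0.008,0],"dr":[0,0,0]}
    - {"offset":[-0.016,0.021,0],"dr":[0,0,0]}
    - {"offset":[-0.028,0.037,0],"dr":[0,0,0]}
    - {"offset":[-0.04,0.053,0],"dr":[0,0,0]}
    - {"offset":[-0.052,0.069,0],"dr":[0,0,0]}
    - {"offset":[-0.064,0.085,0.002],"dr":[0,0,0]}
    - {"offset":[-0.075,0.1,0.006],"dr":[0,0,0]}
    - {"offset":[-0.082,0.109,0.01],"dr":[0,0,0]}
    - {"offset":[-0.0835,0.111,0.011],"dr":[0,0,0]}
    - {"offset":[-0.0835,0.111,0.011],"dr":[0,0,0]}
    - {"offset":[-0.0835,0.111,0.011],"dr":[0,0,0]}

```text
time_s: 19.42
position: [0.6493, -0.0308, 0.3198]
tcp_rot: [[-0.998, 0.07, -0.001], [0.07, 0.998, -0.001], [0.001, -0.001, -1.0]]
force: [0.1, -1.1, -1.9]
opening: 0.276
grasp_force: 29.4
```

Run:
```python
from h import *
from go import go
go(.65,-.0285,.172,86)
s=snap("side","side6")
p=np.array(bot.read_state()["position"]);x=np.array([.998,-.067,0]);y=np.array([.067,.998,0])
for dx in(-.028,.028): print("pred jaw near-bottom",proj(s,[p-[0,0,.116]+dx*x-.014*y]))
print("pred collars at bar mid",proj(s,[[.65,-.0285,.145],[.65,-.0285,.152]]))
b=s["color"][60:220,270:430];cv2.imwrite("pics/c6.png",cv2.resize(b,(560,560),interpolation=cv2.INTER_CUBIC)[:,:,::-1])
```

```text
t 19.42 p [ 0.6493 -0.0308  0.3198] off [-0.0007  0.0024  0.1478] dr [-0.04 -0.07 -0.  ]
pred jaw near-bottom [[339.96475263 164.71008454]]
pred jaw near-bottom [[366.36885377 160.82573831]]
pred collars at bar mid [[349.59764693 182.16298383]
 [349.74522627 179.45771259]]
```

View pics/c6.png

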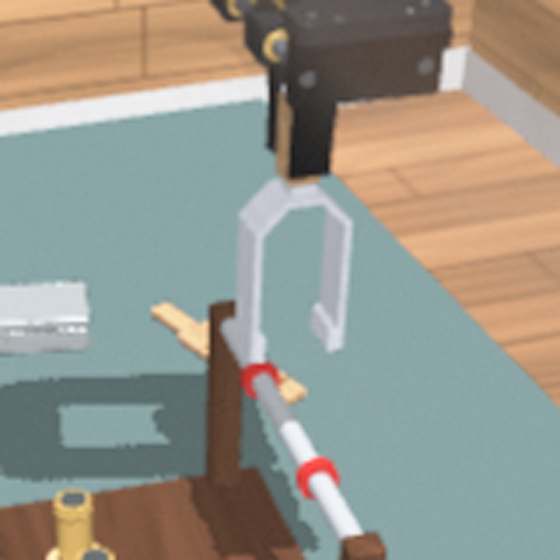

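The tongs hang square above the bar. Their jaws are at about (340,163) and (367,159) and the bar's middle at about (352,182), so the bar is about 2.5 mm further in +x. I shift and lower.

Call:
servo_tool:
  targets:
    - {"offset":[-0.0025,0,0.008],"dr":[0,0,0]}
    - {"offset":[-0.0025,0,0.02],"dr":[0,0,0]}
    - {"offset":[-0.0025,0,0.033],"dr":[0,0,0]}
    - {"offset":[-0.0025,0,0.046],"dr":[0,0,0]}
    - {"offset":[-0.0025,0,0.059],"dr":[0,0,0]}
    - {"offset":[-0.0025,0,0.072],"dr":[0,0,0]}
    - {"offset":[-0.0025,0,0.08],"dr":[0,0,0]}
    - {"offset":[-0.0025,0,0.08],"dr":[0,0,0]}

```text
time_s: 20.13
position: [0.6508, -0.0305, 0.2376]
tcp_rot: [[-0.998, 0.07, -0.005], [0.07, 0.998, 0.001], [0.005, 0.001, -1.0]]
force: [-0.4, -0.4, -1.9]
opening: 0.275
grasp_force: 29.4
```

Call:
servo_tool:
  targets:
    - {"offset":[0,0,0.01],"dr":[0,0,0]}
    - {"offset":[0,0,0.022],"dr":[0,0,0]}
    - {"offset":[0,0,0.034],"dr":[0,0,0]}
    - {"offset":[0,0,0.045],"dr":[0,0,0]}
    - {"offset":[0,0,0.053],"dr":[0,0,0]}
    - {"offset":[0,0,0.059],"dr":[0,0,0]}
    - {"offset":[0,0,0.062],"dr":[0,0,0]}
    - {"offset":[0,0,0.0635],"dr":[0,0,0]}
    - {"offset":[0,0,0.064],"dr":[0,0,0]}
    - {"offset":[0,0,0.064],"dr":[0,0,0]}

```text
time_s: 20.97
position: [0.6528, -0.0302, 0.1764]
tcp_rot: [[-0.998, 0.069, 0.001], [0.069, 0.998, -0.0], [-0.001, -0.0, -1.0]]
force: [0.8, 0.5, -1.4]
opening: 0.277
grasp_force: 29.4
```

Call:
servo_tool:
  targets:
    - {"offset":[0,0,0.001],"dr":[0,0,0]}
    - {"offset":[0,0,0.002],"dr":[0,0,0]}
    - {"offset":[0,0,0.003],"dr":[0,0,0]}
    - {"offset":[0,0,0.004],"dr":[0,0,0]}
    - {"offset":[0,0,0.004],"dr":[0,0,0]}
    - {"offset":[0,0,0.004],"dr":[0,0,0]}

```text
time_s: 21.47
position: [0.6524, -0.0301, 0.1721]
tcp_rot: [[-0.998, 0.069, 0.0], [0.069, 0.998, -0.0], [-0.0, -0.0, -1.0]]
force: [-0.9, 0.4, -1.0]
opening: 0.274
grasp_force: 29.4
```

Call:
servo_tool:
  targets:
    - {"offset":[0,0,0.0005],"dr":[0,0,0]}
    - {"offset":[0,0,0.001],"dr":[0,0,0]}
    - {"offset":[0,0,0.001],"dr":[0,0,0]}
    - {"offset":[0,0,0.001],"dr":[0,0,0]}

```text
time_s: 21.8
position: [0.6525, -0.0301, 0.1719]
tcp_rot: [[-0.998, 0.069, 0.001], [0.069, 0.998, -0.0], [-0.001, -0.0, -1.0]]
force: [-2.5, -1.2, 5.4]
opening: 0.275
grasp_force: 29.4
```

Contact on the bar. I release to a modest opening.

Call:
servo_tool:
  targets:
    - {"offset":[0,0,0],"dr":[0,0,0]}
    - {"offset":[0,0,0],"dr":[0,0,0]}
    - {"offset":[0,0,0],"dr":[0,0,0]}
    - {"offset":[0,0,0],"dr":[0,0,0]}
    - {"offset":[0,0,0],"dr":[0,0,0]}
    - {"offset":[0,0,0],"dr":[0,0,0]}
    - {"offset":[0,0,0],"dr":[0,0,0]}
    - {"offset":[0,0,0],"dr":[0,0,0]}
  gripper: -0.2

```text
time_s: 22.47
position: [0.6525, -0.0301, 0.171]
tcp_rot: [[-0.998, 0.069, -0.0], [0.069, 0.998, -0.0], [0.0, -0.0, -1.0]]
force: [-0.1, 0.4, -0.8]
opening: 0.595
grasp_force: 0.0
```

Call:
servo_tool:
  targets:
    - {"offset":[0,0,-0.005],"dr":[0,0,0]}
    - {"offset":[0,0,-0.015],"dr":[0,0,0]}
    - {"offset":[0,0,-0.03],"dr":[0,0,0]}
    - {"offset":[0,0,-0.05],"dr":[0,0,0]}
    - {"offset":[0,0,-0.075],"dr":[0,0,0]}
    - {"offset":[0,0,-0.1],"dr":[0,0,0]}
    - {"offset":[0,0,-0.12],"dr":[0,0,0]}
    - {"offset":[0,0,-0.13],"dr":[0,0,0]}
    - {"offset":[0,0,-0.13],"dr":[0,0,0]}
    - {"offset":[0,0,-0.13],"dr":[0,0,0]}

```text
time_s: 23.3
position: [0.6523, -0.0301, 0.3014]
tcp_rot: [[-0.998, 0.069, 0.001], [0.069, 0.998, -0.0], [-0.001, -0.0, -1.0]]
force: [-0.2, -0.3, -0.1]
opening: 0.602
grasp_force: 0.0
```

Run:
```python
from h import *
s=snap("side","side7")
cv2.imwrite("pics/c7.png",cv2.resize(s["color"][80:280,250:450],(600,600),interpolation=cv2.INTER_CUBIC)[:,:,::-1])
```

```text
(no output)
```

View pics/c7.png

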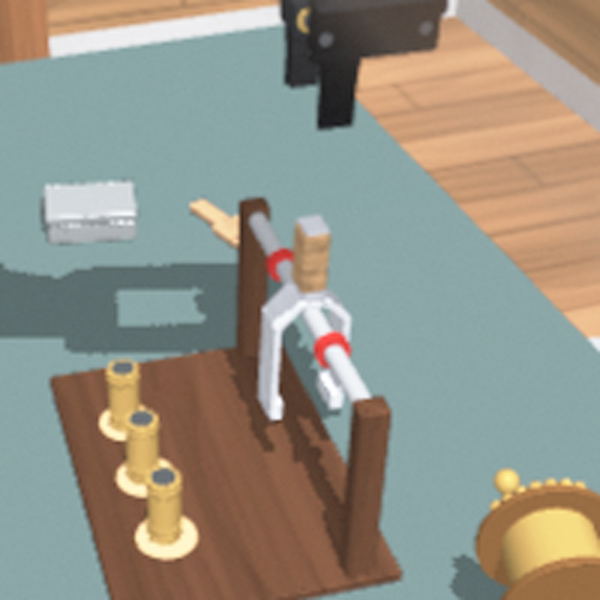

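The tongs hang upright between the collars, with the bow at crop (310,295). The three ferrules stand on their pads and the gripper is clear.

```bash
python3 -c "
from rig import ticket;print(ticket.hand_in())"
```

```text
the job is handed in; nothing more can be done
None
```

I handed the job in at about 23 s, with no result shown. In the last picture the tongs hang upright on the bar between the collars, and ferrules stand on all three pads. The lure tin, net gauge and reel look undisturbed as far as that picture shows.

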